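# Find the loaded machine case by weight and put it in the drawer

### The arm

A 6-joint arm with a two-finger parallel gripper is mounted at the origin on the work surface. World frame = base frame: x ahead of the robot, y to its left, z up, the work surface at z = 0. Lengths are in m, angles in rad, forces in N, time in s.
With the tool pointing down it reaches from about 0.35 to 0.775 m from the base axis. Payload 7.3 kg.
Tool frame: the origin (TCP) lies midway between the tips of the shut fingers; the grasp point (between the pads) lies 19 mm behind it (tcp_to_grasp is the distance from the TCP to the grasp point, in m); z points along the fingers, y is the line along which they close (so a half turn about z gives the same grasp; the last joint's range is limited). The gripper opens to 92 mm and grips with 3 to 60 N. Pads are 19 mm wide; open, the fingers measure 130 mm over their backs; the gripper's body (75 mm by 190 mm) begins 47 mm behind the grasp point.
Start: joints at [-1.268, 0.342, 1.524, -0, 1.275, -0.146], TCP at [0.228, -0.473, 0.227] pointing down, gripper open.
Joint ranges: [-2.53, 2.53], [-0.77, 2.02], [0.04, 2.7], [-1, 4.14], [0.28, 2.66], [-3.11, 3.11]. Speed limits (rad/s): [2.57, 2.57, 3.14, 3.14, 3.14, 3.14].

### API

Orientations are given as [roll, pitch, yaw] about the fixed x, y, z axes, in that order (R = Rz(yaw) Ry(pitch) Rx(roll)).
In Python, from cell import observe, read_camera, calibration, hand_in, tcp_to_grasp gives the robot as it stands.
- The arm moves only by the tool send_rows, never from a script. Its argument "targets" is a list of rows, each a list of 5 numbers: the opening, from 0 (shut) to 1 (fully open), then the shift along the world's x, y, z in m, then the turn about the world's z in rad. A call has 1 to 5 rows; each row shifts and turns the commanded pose from where the row before left it; what a row does not reach is not made up. A row lasts 1/10 s, in which the tool goes at most 50 mm and 8.59 degrees, less where a joint would pass 70% of its speed; a pose out of reach is approached as far as the arm can. A call is refused whole if a number of a shift passes 0.05 or a number of a turn 0.15, either way. A call with a gripper value outside its range is refused whole. The fingers move at their own pace and stop on an object; "grip_force" is the grip in N (left out, the last holds). Time passes only in rows, so rows that do not move let the fingers close. It gives the time, the measured TCP pose, the force, the opening and the grip force at its end, in the units of the state.
- observe(): the state, without advancing time (a new reading comes with each control period).
- read_camera(name): name is "scene" or "top" or "wrist"; returns (picture, depth): 384x512x3 uint8, red, green, blue; 384x512 float32, m along the optical axis (not along the pixel's ray), 0 where there is no reading.
- calibration(name): a dict with "intrinsics" (3x3 intrinsics, pixels), "world_to_cam" (4x4, takes a point from world to camera coordinates); the wrist camera has in their place "hand_eye" (4x4, takes a point from camera to tool coordinates, whose origin is the TCP and whose axes are the flange's). Camera axes: x right, y up, looking along -z (the intrinsics and any distortion apply to the point x, -y, -z); pixel columns grow to the right and rows downward; lengths in m; the calibration is good to about 2 mm. A picture is of the moment at which its call begins: read the wrist's pose just before it. calibration takes no time and is no camera call.
- hand_in(): hands the job in; it is judged then, once.
The state is a dict: "time": time; "qpos": joint angles; "qvel": joint speeds; "joint_efforts": joint torques, N m; "tool_pos": TCP position; "tool_rot": TCP orientation; "contact_force": force on the tool from outside, world axes, zero at the start; "torque": the same for the moment, N m; "opening": finger opening in m; "grip_force": force on a finger pad.
Only numpy, scipy, OpenCV 4.12 (cv2) and the standard library are available. Lean on these libraries where they do the work, as an engineer would, in place of code of your own. Each camera call takes 0.05 s, during which the arm holds its last target. There are 200 camera calls.

### The job

One of the three identical red cases has a machine in it, and the other two are empty: find out by feel which one is the heavy one, and lay it flat, lid up, in the white drawer unit's drawer, which you have to pull open first (leave it open). The two empty cases must finish lying on the purple mat, lid up, and the bottles and the cup must stay where they are.

Things in the scene. Friction and masses are not known exactly. Their poses are not given: they have to be found in the camera images.
- case_a: one of three look-alike closed red plastic cases (black seam and label patch), 150 (x) x 50 (y) x 42 high; origin: centre of its underside. Starts lid up on the mat, long side along the mat's x, about 100 mm from the next. One of the three, drawn anew each time, holds a steel machine that cannot be seen and shifts a few mm: 360 to 480 g; the other two weigh about 120 g. Lids do not open.
- case_b: one of three look-alike closed red plastic cases (black seam and label patch), 150 (x) x 50 (y) x 42 high; origin: centre of its underside. Starts lid up on the mat, long side along the mat's x, about 100 mm from the next. One of the three, drawn anew each time, holds a steel machine that cannot be seen and shifts a few mm: 360 to 480 g; the other two weigh about 120 g. Lids do not open.
- case_c: one of three look-alike closed red plastic cases (black seam and label patch), 150 (x) x 50 (y) x 42 high; origin: centre of its underside. Starts lid up on the mat, long side along the mat's x, about 100 mm from the next. One of the three, drawn anew each time, holds a steel machine that cannot be seen and shifts a few mm: 360 to 480 g; the other two weigh about 120 g. Lids do not open.
- mat: thin purple station mat fixed to the table, 230 (x) x 340 (y) x 3 thick; origin: centre of its underside, on the table; its x axis points roughly away from the robot
- unit: white desk-top drawer unit fixed to the table, 240 deep (x) x 280 wide (y) x 95 high, with one drawer; its front faces the robot (its -x axis); origin: centre of its underside
- unit_drawer0: its drawer: starts shut or up to 12 mm out, slides 165 mm along the unit's -x to a stop; friction 1 N; stays where left. Origin: centre of its underside, 16 mm above the table. Inside: floor at z 6, x -97 to 97, y -119 to 119; walls 6 thick, up to z 57; front panel's outer face at x -118, top at z 66. Pulled out 155 mm, it is open to above for x -97 to 51
- unit_drawer0_handle (a point): middle of the drawer's steel bar handle: a round bar 11 in diameter and 120 long across the front (unit's y), its axis 35 mm in front of the front panel and 38 mm below the unit's top, held by a thin stud 51 mm either side of the middle
- pigment: bystander: red bottle with black cap, 44 in diameter, 110 high, beyond the mat; origin: centre of its underside
- soap: bystander: green bottle with white cap, 56 in diameter, 140 high, beyond the mat; origin: centre of its underside
- pot: bystander: white ceramic cup, 72 in diameter, 80 high, on top of the drawer unit, right of its middle; origin: centre of its underside
Mind the look-alikes: they are no part of the job. What is shaped like the case_c but yellow is not meant. What is shaped like the case_a but yellow is not meant.

How it is judged:
At the end, for the whole second after the job is handed in: The heavy case (it presses on the drawer with more than 2.2 N; an empty one gives 1.2 N) lies flat on the drawer's inside floor, lid up (within 0.1 rad), its middle within the drawer; the other two lie flat, lid up (within 0.1 rad), on the mat, their middles within its outline; all at rest (((contact force between case_a and unit_drawer0 above 2.2 N and (x of case_a in the frame of unit_drawer0 between -0.095 and 0.095 m and y of case_a in the frame of unit_drawer0 between -0.115 and 0.115 m and z of case_a in the frame of unit_drawer0 between 0 and 0.014 m and angle between case_a's own z axis and vertical below 0.1 rad and linear speed of case_a below 0.02 m/s) and (x of case_b in the frame of mat between -0.115 and 0.115 m and y of case_b in the frame of mat between -0.17 and 0.17 m and z of case_b in the frame of mat between -0.002 and 0.012 m and angle between case_b's own z axis and vertical below 0.1 rad and linear speed of case_b below 0.02 m/s) and (x of case_c in the frame of mat between -0.115 and 0.115 m and y of case_c in the frame of mat between -0.17 and 0.17 m and z of case_c in the frame of mat between -0.002 and 0.012 m and angle between case_c's own z axis and vertical below 0.1 rad and linear speed of case_c below 0.02 m/s)) or (contact force between case_b and unit_drawer0 above 2.2 N and (x of case_b in the frame of unit_drawer0 between -0.095 and 0.095 m and y of case_b in the frame of unit_drawer0 between -0.115 and 0.115 m and z of case_b in the frame of unit_drawer0 between 0 and 0.014 m and angle between case_b's own z axis and vertical below 0.1 rad and linear speed of case_b below 0.02 m/s) and (x of case_a in the frame of mat between -0.115 and 0.115 m and y of case_a in the frame of mat between -0.17 and 0.17 m and z of case_a in the frame of mat between -0.002 and 0.012 m and angle between case_a's own z axis and vertical below 0.1 rad and linear speed of case_a below 0.02 m/s) and (x of case_c in the frame of mat between -0.115 and 0.115 m and y of case_c in the frame of mat between -0.17 and 0.17 m and z of case_c in the frame of mat between -0.002 and 0.012 m and angle between case_c's own z axis and vertical below 0.1 rad and linear speed of case_c below 0.02 m/s)) or (contact force between case_c and unit_drawer0 above 2.2 N and (x of case_c in the frame of unit_drawer0 between -0.095 and 0.095 m and y of case_c in the frame of unit_drawer0 between -0.115 and 0.115 m and z of case_c in the frame of unit_drawer0 between 0 and 0.014 m and angle between case_c's own z axis and vertical below 0.1 rad and linear speed of case_c below 0.02 m/s) and (x of case_a in the frame of mat between -0.115 and 0.115 m and y of case_a in the frame of mat between -0.17 and 0.17 m and z of case_a in the frame of mat between -0.002 and 0.012 m and angle between case_a's own z axis and vertical below 0.1 rad and linear speed of case_a below 0.02 m/s) and (x of case_b in the frame of mat between -0.115 and 0.115 m and y of case_b in the frame of mat between -0.17 and 0.17 m and z of case_b in the frame of mat between -0.002 and 0.012 m and angle between case_b's own z axis and vertical below 0.1 rad and linear speed of case_b below 0.02 m/s)))); the robot touches nothing.
It fails at once if the red bottle is moved more than 40 mm (distance of pigment from where it was at the start of the episode above 0.04 m).
It fails at once if the green bottle is moved more than 40 mm (distance of soap from where it was at the start of the episode above 0.04 m).
It fails at once if the cup is moved more than 40 mm (distance of pot from where it was at the start of the episode above 0.04 m).
It also fails if it takes over 72 s, if anything falls off the work surface, if the arm or the gripper's body presses on something with over 40 N, if the wrist force passes 120 N, or if a joint passes its speed limit or range.

## Working session

There is one attempt and no reset: what is moved stays moved. The work goes in short steps, Python scripts to look and compute and a tool call to move; the robot and the scene stay as the last step left them, time stands still between calls to the robot, and variables do not carry over. Pictures are saved under pics/ and viewed, at most 10 in all, crops included, and the job is handed in when it is done.

Besides the shell and the picture viewer there is one more tool, called after "Request:" as name(argument=value, ...) on one line, values as JSON. send_rows: Moves the arm, as the interface text tells. Its arguments: {"type":"object","properties":{"targets":{"type":"array","items":{"type":"array","items":{"type":"number"}}},"grip_force":{"type":"number"}},"required":["targets"]}

```bash
ls; mkdir -p pics
python3 - <<'E'
from cell import *
import cv2,numpy as np
print(observe()); print(tcp_to_grasp)
ims=[]
for n in("top","scene"):
    p,d=read_camera(n); np.savez(f"{n}0.npz",p=p,d=d); c=calibration(n); print(n,c)
    cv2.imwrite(f"pics/{n}0.png",p[:,:,::-1])
E
```

```text
pics
{'time': 0.0, 'qpos': array([-1.26802250e+00,  3.42716955e-01,  1.52499189e+00, -1.22985688e-05,
        1.27538351e+00, -1.45966747e-01]), 'qvel': array([-0.00115449, -0.00040801,  0.00078002, -0.00040464, -0.00147399,
        0.00017763]), 'joint_efforts': array([-7.55896945e-04, -4.31244206e+01, -2.44226092e+01,  7.15351151e-02,
        5.58750762e-02, -1.20217610e-04]), 'tool_pos': array([ 0.22767571, -0.47262857,  0.22605672]), 'tool_rot': array([-3.14010719e+00, -2.06494308e-04,  4.48744008e-01]), 'contact_force': array([-0.66905125,  0.22772255,  0.24104628]), 'torque': array([-0.03132085, -0.01325248, -0.00212283]), 'grip_force': 0.0, 'opening': 0.09156262145868886}
0.0188
top {'intrinsics': array([[402.02907144,   0.        , 247.70828676],
       [  0.        , 402.02907144, 188.00092904],
       [  0.        ,   0.        ,   1.        ]]), 'world_to_cam': array([[-0.02172565, -0.99972889, -0.00837474, -0.13344875],
       [ 0.99753006, -0.02223602,  0.06662831, -0.54275042],
       [-0.06679647, -0.00690651,  0.99774272, -1.10380124],
       [ 0.        ,  0.        ,  0.        ,  1.        ]])}
scene {'intrinsics': array([[366.13368765,   0.        , 258.07451799],
       [  0.        , 366.13368765, 190.34067918],
       [  0.        ,   0.        ,   1.        ]]), 'world_to_cam': array([[ 0.14449364,  0.98945902, -0.00961444,  0.04182833],
       [-0.79924054,  0.12243296,  0.58840864,  0.40615694],
       [ 0.58338336, -0.07733706,  0.80850654, -1.37270313],
       [ 0.        ,  0.        ,  0.        ,  1.        ]])}
```

View pics/top0.png

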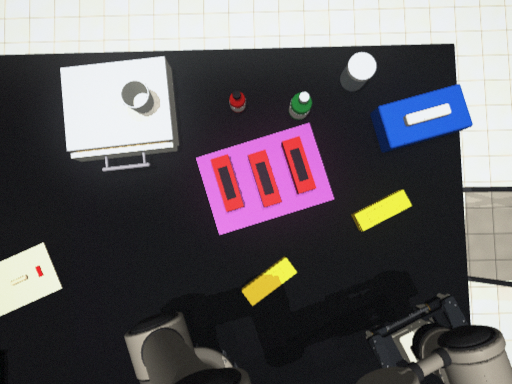

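View pics/scene0.png

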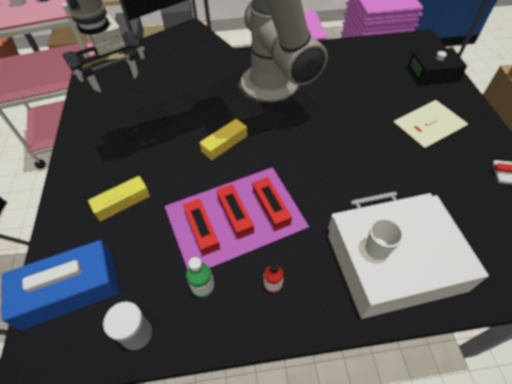

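The top view shows three red cases on the purple mat at about (228,183), (265,178) and (299,165). The yellow look-alikes are at (382,210) and (270,281). The white unit is at (120,105), with its handle at (126,162) and the cup on top. The red cases fit the description by colour and by being on the mat. I'll measure them and confirm with one crop.

```bash
cat > h.py <<'E'
from cell import *
import cv2,numpy as np
def ray(n,uv,z):
    c=calibration(n);K=c["intrinsics"];T=c["world_to_cam"];uv=np.atleast_2d(uv).astype(float)
    d=np.c_[(uv[:,0]-K[0,2])/K[0,0],-(uv[:,1]-K[1,2])/K[1,1],-np.ones(len(uv))]@T[:3,:3]
    o=-T[:3,:3].T@T[:3,3]
    return o+d*((z-o[2])/d[:,2])[:,None]
def cloud(n,d):
    c=calibration(n);K=c["intrinsics"];T=c["world_to_cam"]
    v,u=np.mgrid[:384,:512]
    P=np.stack([(u-K[0,2])/K[0,0]*d,-(v-K[1,2])/K[1,1]*d,-d],-1)
    return (P-T[:3,3])@T[:3,:3]
def rect(P):
    r=cv2.minAreaRect((P[:,:2]*1000).astype(np.float32)); b=cv2.boxPoints(r)
    e=b[1]-b[0] if np.linalg.norm(b[1]-b[0])>np.linalg.norm(b[2]-b[1]) else b[2]-b[1]
    a=np.arctan2(e[1],e[0]); a=(a+np.pi/2)%np.pi-np.pi/2
    return np.round(r[0],1),np.round(sorted(r[1]),1),round(a,4)
def hsv(p): return cv2.cvtColor(p,cv2.COLOR_RGB2HSV)
E
python3 - <<'E'
from h import *
for n in("top","scene"):
    f=np.load(f"{n}0.npz");p,d=f["p"],f["d"];H=hsv(p);W=cloud(n,d)
    red=(((H[...,0]<6)|(H[...,0]>174))&(H[...,1]>150)&(H[...,2]>60)).astype(np.uint8)
    for c in cv2.findContours(red,0,1)[0]:
        if cv2.contourArea(c)<150: continue
        m=np.zeros_like(red);cv2.drawContours(m,[c],-1,1,-1)
        m1=(m>0)&(W[...,2]>.036)&(W[...,2]<.06)&(d>0)
        v,u=np.nonzero(m1)
        if len(u)<20: continue
        print(n,c.reshape(-1,2).mean(0),"topz",np.median(W[m1][:,2]),"ray",rect(ray(n,np.c_[u,v],.045)),"cloud",rect(W[m1]))
    mg=((H[...,0]>140)&(H[...,0]<160)&(H[...,1]>100)&(H[...,2]>100)).astype(np.uint8)
    c=max([c for c in cv2.findContours(mg,0,1)[0]],key=cv2.contourArea)
    print("mat",rect(ray(n,c.reshape(-1,2),.003)))
f=np.load("top0.npz");p,d=f["p"],f["d"];W=cloud("top",d)
x0=W[...,0]
u=(W[...,2]>.085)&(W[...,2]<.105)&(W[...,1]>-.1)&(W[...,0]>.3)
u[:, 200:]=0
v,q=np.nonzero(u);print("unit top",len(v),np.median(W[u][:,2]),rect(W[u]),rect(ray("top",np.c_[q,v],.095)))
hd=(W[...,2]>.04)&(W[...,2]<.075);hd[:,200:]=0;hd[:140]=0;hd[180:]=0;hd[:,:90]=0
v,q=np.nonzero(hd);print("handle",len(v),np.median(W[hd],0),rect(W[hd]),q.min(),q.max(),v.min(),v.max())
cv2.imwrite("pics/crop.png",cv2.resize(np.hstack([p[120:240,190:340,::-1],p[50:170+0,50:200,::-1]]),None,fx=2.6,fy=2.6,interpolation=2))
E
```

```text
top [226.86363636 182.5530303 ] topz 0.045388113458667355 ray (array([553.6, -89. ]), array([ 48.5, 148.4]), np.float32(0.2777)) cloud (array([553.7, -88.9]), array([ 48.5, 148.6]), np.float32(0.277))
top [264.34586466 178.2481203 ] topz 0.04552378100297616 ray (array([ 563.9, -191.3]), array([ 48.7, 148. ]), np.float32(0.2811)) cloud (array([ 563.9, -191.4]), array([ 49., 148.]), np.float32(0.2839))
top [298.4887218  164.70676692] topz 0.04566832763417433 ray (array([ 598.8, -285.1]), array([ 50.7, 148. ]), np.float32(0.2779)) cloud (array([ 598.9, -285.2]), array([ 50.4, 148.1]), np.float32(0.2815))
mat (array([ 568.1, -193.3]), array([231.8, 341.6]), np.float32(-1.2913))
scene [201.01574803 226.23622047] topz 0.04592409677372325 ray (array([ 605.9, -284.6]), array([ 47.7, 152.7]), np.float32(0.2811)) cloud (array([ 604.1, -285. ]), array([ 47.2, 150.5]), np.float32(0.2796))
scene [235.0661157  210.73553719] topz 0.04577321544666343 ray (array([ 571.6, -190.1]), array([ 48.6, 154.2]), np.float32(0.2812)) cloud (array([ 569.4, -190. ]), array([ 47.2, 150.2]), np.float32(0.2811))
scene [271.44915254 202.99152542] topz 0.04568198876310218 ray (array([561.4, -88. ]), array([ 49.9, 153.8]), np.float32(0.2827)) cloud (array([558.6, -87.5]), array([ 47.9, 150.9]), np.float32(0.2779))
mat (array([ 569.6, -190.9]), array([235.2, 344.3]), np.float32(-1.2911))
unit top 8352 0.09495313934909388 (array([757.2, 197.8]), array([245.1, 282. ]), np.float32(-1.4863)) (array([755.8, 196.8]), array([246. , 281.8]), np.float32(-1.4825))
handle 573 [0.63169088 0.17164884 0.06177545] (array([628.4, 165.1]), array([ 63.2, 240. ]), np.float32(-1.4613)) 90 176 140 171
```

View pics/crop.png

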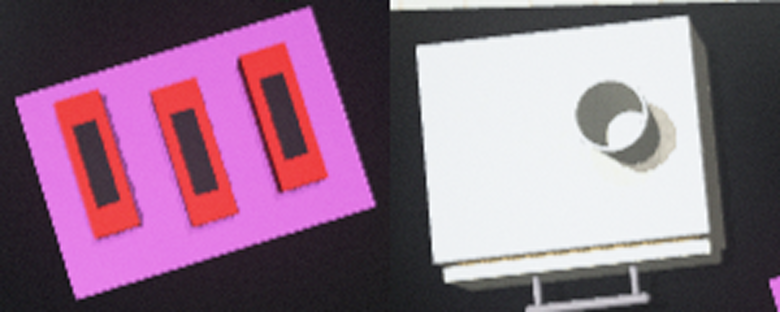

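The crop confirms three red cases with black labels on the mat, and the unit with two handle studs and a bar. Next I'll locate the bar precisely.

Run:
```python
from h import *
for n,roi in(("top",(155,176,98,156)),("scene",(185,215,340,405))):
    f=np.load(f"{n}0.npz");p,d=f["p"],f["d"];W=cloud(n,d)
    m=np.zeros(d.shape,bool);a,b,c,e=roi;m[a:b,c:e]=1
    m&=(W[...,2]>.05)&(W[...,2]<.072)&(p.max(2)>70)
    # keep pixels of bar: fit x along unit axes
    ax=np.array([np.cos(.0865),np.sin(.0865)])
    P=W[m];s=P[:,:2]@ax;t=P[:,:2]@[-ax[1],ax[0]]
    v,u=np.nonzero(m);R=ray(n,np.c_[u,v],.06);sr=R[:,:2]@ax;tr=R[:,:2]@[-ax[1],ax[0]]
    print(n,len(s),"z",np.median(P[:,2]).round(4),"hist s",np.histogram(s,bins=np.arange(.59,.68,.005)))
    lo=np.percentile(s,5);k=s<lo+.014
    print("bar s",np.median(s[k]),np.median(sr[k]),"t",t[k].min(),t[k].max(),tr[k].min(),tr[k].max(),"slope",np.polyfit(t[k],s[k],1))
    q=(W[...,2]>.074)&(W[...,2]<.088)&(W[...,1]>.03)&(W[...,1]<.36)&(W[...,0]>.55)
    S=W[q][:,:2]@ax; print("panel top s",np.percentile(S,[2,10,50,90,98]),q.sum(),np.median(W[q][:,2]))
    k=(W[...,2]>.09)&(W[...,2]<.1)&(W[...,1]>.03)&(W[...,1]<.36)&(W[...,0]>.55)
    S=W[k][:,:2]@ax;T=W[k][:,:2]@[-ax[1],ax[0]]; print("unit s",np.percentile(S,[.5,99.5]),"t",np.percentile(T,[.5,99.5]))
    k=(W[...,2]>.165)&(W[...,2]<.185)&(W[...,1]>.03)&(W[...,1]<.36)&(W[...,0]>.55)
    if k.sum():print("cup rim",rect(W[k]))
```

```text
top 269 z 0.0614 hist s (array([ 0,  0,  0,  8, 96, 76, 12, 12, 13, 12,  9, 21, 10,  0,  0,  0,  0,
        0]), array([0.59 , 0.595, 0.6  , 0.605, 0.61 , 0.615, 0.62 , 0.625, 0.63 ,
       0.635, 0.64 , 0.645, 0.65 , 0.655, 0.66 , 0.665, 0.67 , 0.675,
       0.68 ]))
bar s 0.6143552955651291 0.614978362323844 t 0.06630455808676335 0.1951163506114733 0.06641302478914768 0.19430037622119983 slope [0.00146472 0.61461414]
panel top s [0.64954895 0.65060301 0.65848613 0.66933779 0.84255236] 787 0.082116522159987
unit s [0.66820889 0.89190276] t [-0.00790277  0.27060123]
cup rim (array([765.7, 126.4]), array([69. , 71.7]), np.float32(0.7568))
scene 217 z 0.0615 hist s (array([  0,   0,   0,   0,   8,  56, 115,  14,  10,  11,   3,   0,   0,
         0,   0,   0,   0,   0]), array([0.59 , 0.595, 0.6  , 0.605, 0.61 , 0.615, 0.62 , 0.625, 0.63 ,
       0.635, 0.64 , 0.645, 0.65 , 0.655, 0.66 , 0.665, 0.67 , 0.675,
       0.68 ]))
bar s 0.621151495635467 0.6204007262917075 t 0.06791903250622239 0.19578274114760988 0.06712933716787976 0.19635135376258644 slope [-9.74299232e-05  6.21092444e-01]
panel top s [0.65472878 0.65667522 0.7026163  0.89686728 0.897306  ] 760 0.08279582387594489
unit s [0.67291761 0.89681698] t [-0.00684488  0.27208281]
cup rim (array([769.6, 127.7]), array([69.9, 70.8]), np.float32(-0.3579))
```

Request:
send_rows(targets=[[0.24, 0.018, 0.033, 0, 0.06], [0.24, 0.019, 0.033, 0, 0.06], [0.24, 0.019, 0.033, 0, 0.06], [0.24, 0.019, 0.033, 0, 0.06], [0.24, 0.019, 0.033, 0, 0.06]])

```text
time: 0.6
tool_pos: [0.3222, -0.3065, 0.2265]
tool_rot: [-3.141, -0.0, 0.751]
contact_force: [0.8, 0.3, -1.8]
opening: 0.0564
grip_force: 0.0
```

Request:
send_rows(targets=[[0.24, 0.018, 0.033, 0, 0.06], [0.24, 0.019, 0.033, 0, 0.06], [0.24, 0.019, 0.033, 0, 0.06], [0.24, 0.019, 0.033, 0, 0.06], [0.24, 0.019, 0.033, 0, 0.06]])

```text
time: 1.1
tool_pos: [0.4162, -0.1415, 0.2266]
tool_rot: [-3.141, 0.0, 1.051]
contact_force: [-0.3, -0.7, -0.8]
opening: 0.0228
grip_force: 0.0
```

Request:
send_rows(targets=[[0.24, 0.018, 0.033, 0, 0.06], [0.24, 0.019, 0.033, 0, 0.06], [0.24, 0.019, 0.033, 0, 0.06], [0.24, 0.019, 0.033, 0, 0.06], [0.24, 0.019, 0.033, 0, 0.06]])

```text
time: 1.6
tool_pos: [0.5102, 0.0236, 0.2265]
tool_rot: [-3.141, 0.0, 1.351]
contact_force: [0.5, -0.7, -1.0]
opening: 0.0221
grip_force: 0.0
```

Request:
send_rows(targets=[[0.24, 0.018, 0.033, 0, 0.06], [0.24, 0.019, 0.033, 0, 0.06], [0.24, 0.019, 0.033, 0, 0.06], [0.24, 0.019, 0.033, 0, 0.06], [0.24, 0, 0, 0, 0]])

```text
time: 2.1
tool_pos: [0.5857, 0.1577, 0.2255]
tool_rot: [-3.141, -0.001, 1.594]
contact_force: [0.1, -0.7, -0.3]
opening: 0.022
grip_force: 0.0
```

```bash
cat >> h.py <<'E'
from scipy.spatial.transform import Rotation as Ro
def wrist():
    s=observe();p,d=read_camera("wrist");c=calibration("wrist");K=c["intrinsics"] if "intrinsics" in c else calibration("wrist")["K"]
    v,u=np.mgrid[:384,:512]
    P=np.stack([(u-K[0,2])/K[0,0]*d,-(v-K[1,2])/K[1,1]*d,-d],-1)
    E=c["hand_eye"];P=P@E[:3,:3].T+E[:3,3]
    return s,p,d,P@Ro.from_euler("xyz",s["tool_rot"]).as_matrix().T+s["tool_pos"]
E
python3 - <<'E'
from h import *
s,p,d,W=wrist();cv2.imwrite("pics/w1.png",p[:,:,::-1]);np.savez("w1.npz",p=p,d=d,W=W)
c,sn=np.cos(.0865),np.sin(.0865)
S=W[...,0]*c+W[...,1]*sn;T=-W[...,0]*sn+W[...,1]*c;Z=W[...,2]
m=(d>0)&(S>.59)&(S<.68)&(T>0.03)&(T<.24)
print(m.sum())
b=m&(Z>.045)&(Z<.072)&(T>.085)&(T<.17)
print("bar",b.sum(),np.percentile(S[b],[2,10,50,90,98]),np.percentile(Z[b],[5,50,95]),"T all",np.percentile(T[m&(Z>.045)&(Z<.072)&(S<.63)],[1,99]))
if b.sum()>10: print(np.polyfit(T[b&(S<.63)],S[b&(S<.63)],1))
q=m&(Z>.074)&(Z<.088);print("panel",q.sum(),np.percentile(S[q],[2,50,98]),np.median(Z[q]))
E
```

```text
51669
bar 1267 [0.61063999 0.61178552 0.61781313 0.65093335 0.65111504] [0.05071862 0.06173369 0.0685211 ] T all [0.07083347 0.19524871]
[-0.00320101  0.61611102]
panel 4148 [0.65078733 0.65827924 0.66934713] 0.08261293478393718
```

View pics/w1.png

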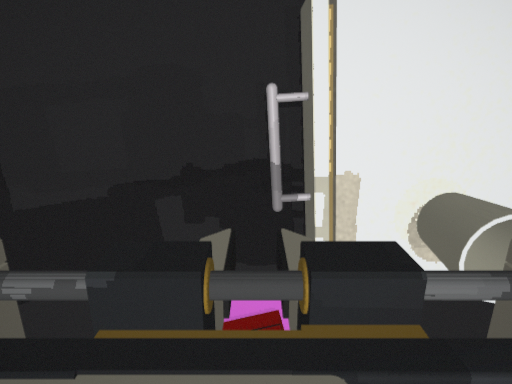

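Wrist view: the bar runs from (271,88) to (278,207) and the panel face is at column 310. The measured 35 mm gap matches the given size. I'll descend onto the bar.

Request:
send_rows(targets=[[0.24, 0.0155, 0.027, 0, 0.063], [0.24, 0, 0, -0.045, 0], [0.24, 0, 0, -0.045, 0], [0.24, 0, 0, -0.03, 0], [0.24, 0, 0, 0, 0]])

```text
time: 2.65
tool_pos: [0.5968, 0.1792, 0.102]
tool_rot: [-3.131, 0.001, 1.65]
contact_force: [-0.3, 0.3, -0.4]
opening: 0.0219
grip_force: 0.0
```

Request:
send_rows(targets=[[0.24, 0, 0, -0.02, 0], [0.24, 0, 0, -0.02, 0], [0.24, 0, 0, -0.015, 0], [0.24, 0, 0, -0.01, 0], [0.24, 0, 0, 0, 0]])

```text
time: 3.15
tool_pos: [0.6002, 0.1804, 0.0419]
tool_rot: [-3.141, 0.0, 1.651]
contact_force: [-0.2, 0.2, 0.4]
opening: 0.0222
grip_force: 0.0
```

Request:
send_rows(targets=[[0, 0, 0, 0, 0], [0, 0, 0, 0, 0], [0, 0, 0, 0, 0], [0, -0.01, -0.001, 0, 0], [0, -0.018, -0.0015, 0, 0]], grip_force=30)

```text
time: 3.65
tool_pos: [0.5744, 0.1785, 0.0432]
tool_rot: [3.136, -0.0, 1.652]
contact_force: [2.1, -2.2, 4.9]
opening: 0.0098
grip_force: 30.0
```

Request:
send_rows(targets=[[0, -0.02, -0.0017, 0, 0], [0, -0.02, -0.0017, 0, 0], [0, -0.02, -0.0017, 0, 0], [0, -0.02, -0.0017, 0, 0], [0, -0.02, -0.0017, 0, 0]])

```text
time: 4.15
tool_pos: [0.4732, 0.1697, 0.0432]
tool_rot: [3.137, 0.0, 1.652]
contact_force: [3.2, -3.8, 4.7]
opening: 0.0098
grip_force: 30.0
```

Request:
send_rows(targets=[[0, -0.015, -0.0013, 0, 0], [0, -0.009, -0.0008, 0, 0], [0, 0, 0, 0, 0], [0.24, 0, 0, 0, 0], [0.24, 0, 0, 0, 0]])

```text
time: 4.65
tool_pos: [0.4485, 0.168, 0.0422]
tool_rot: [3.141, -0.0, 1.652]
contact_force: [-0.3, -0.9, -0.5]
opening: 0.0201
grip_force: 0.0
```

Request:
send_rows(targets=[[0.24, 0, 0, 0.03, 0], [0.24, 0, 0, 0.05, 0], [0.24, 0, 0, 0.05, 0], [0.24, 0, 0, 0.04, 0], [0.24, 0, 0, 0, 0]])

```text
time: 5.15
tool_pos: [0.4512, 0.1687, 0.2173]
tool_rot: [3.13, -0.002, 1.652]
contact_force: [0.2, -0.4, 0.1]
opening: 0.0221
grip_force: 0.0
```

Request:
send_rows(targets=[[0.8, 0.0104, -0.0258, 0, -0.137], [0.8, 0.0104, -0.0258, 0, -0.137], [0.8, 0.0104, -0.0258, 0, -0.137], [0.8, 0.0104, -0.0258, 0, -0.137], [0.8, 0.0104, -0.0258, 0, -0.137]])

```text
time: 5.65
tool_pos: [0.5002, 0.038, 0.2107]
tool_rot: [-3.14, 0.001, 0.961]
contact_force: [0.8, -0.6, -0.4]
opening: 0.0575
grip_force: 0.0
```

Request:
send_rows(targets=[[0.8, 0.0104, -0.0258, 0, -0.137], [0.8, 0.0104, -0.0258, 0, -0.137], [0.8, 0.0104, -0.0258, 0, -0.137], [0.8, 0.0104, -0.0258, 0, -0.137], [0.8, 0.0104, -0.0258, 0, -0.137]])

```text
time: 6.15
tool_pos: [0.5523, -0.091, 0.2105]
tool_rot: [-3.14, 0.001, 0.276]
contact_force: [-0.4, 0.9, 0.1]
opening: 0.0736
grip_force: 0.0
```

Request:
send_rows(targets=[[0.8, 0, 0, -0.04, 0], [0.8, 0, 0, -0.04, 0], [0.8, 0, 0, -0.04, 0], [0.8, 0, 0, -0.02, 0], [0.8, 0, 0, 0, 0]])

```text
time: 6.65
tool_pos: [0.5496, -0.0892, 0.0677]
tool_rot: [-3.137, 0.007, 0.282]
contact_force: [-1.1, 1.1, 0.3]
opening: 0.0733
grip_force: 0.0
```

Request:
send_rows(targets=[[0.8, 0.004, 0, -0.03, 0], [0.8, 0, 0, -0.021, 0], [0.8, 0, 0, 0, 0], [0.8, 0, 0, 0, 0], [0.8, 0, 0, 0, 0]])

```text
time: 7.15
tool_pos: [0.5574, -0.0904, 0.0225]
tool_rot: [3.14, -0.002, 0.282]
contact_force: [0.1, -0.4, -0.8]
opening: 0.0734
grip_force: 0.0
```

Request:
send_rows(targets=[[0, 0, 0, 0, 0], [0, 0, 0, 0, 0], [0, 0, 0, 0, 0], [0, 0, 0, 0, 0], [0, 0, 0, 0, 0]], grip_force=25)

```text
time: 7.65
tool_pos: [0.5564, -0.0899, 0.0212]
tool_rot: [-3.142, -0.0, 0.282]
contact_force: [-1.5, 2.3, 5.7]
opening: 0.0497
grip_force: 25.0
```

Request:
send_rows(targets=[[0, 0, 0, 0.01, 0], [0, 0, 0, 0.02, 0], [0, 0, 0, 0.01, 0], [0, 0, 0, 0, 0], [0, 0, 0, 0, 0]])

```text
time: 8.15
tool_pos: [0.5562, -0.0902, 0.0606]
tool_rot: [3.141, 0.0, 0.282]
contact_force: [0.1, 0.3, -1.0]
opening: 0.05
grip_force: 25.0
```

Request:
send_rows(targets=[[0, 0, 0, 0, 0]])

```text
time: 8.25
tool_pos: [0.5558, -0.09, 0.06]
tool_rot: [-3.141, 0.001, 0.282]
contact_force: [-0.5, 0.2, -1.2]
opening: 0.0499
grip_force: 25.0
```

Request:
send_rows(targets=[[0, 0, 0, 0, 0]])

```text
time: 8.35
tool_pos: [0.5559, -0.09, 0.06]
tool_rot: [-3.141, 0.001, 0.282]
contact_force: [-0.6, -0.1, -2.1]
opening: 0.0499
grip_force: 25.0
```

Request:
send_rows(targets=[[0, 0, 0, 0, 0]])

```text
time: 8.45
tool_pos: [0.556, -0.09, 0.0601]
tool_rot: [-3.141, 0.001, 0.282]
contact_force: [0.9, -0.5, -1.4]
opening: 0.0497
grip_force: 25.0
```

Case L reads about -1.4 N, so it is empty. I'll put it back and try the middle one.

Request:
send_rows(targets=[[0, 0, 0, -0.015, 0], [0, 0, 0, -0.015, 0], [0, 0, 0, -0.009, 0], [0, 0, 0, 0, 0], [0, 0, 0, 0, 0]])

```text
time: 8.95
tool_pos: [0.5563, -0.0901, 0.0216]
tool_rot: [-3.142, 0.0, 0.282]
contact_force: [0.2, -0.5, -1.4]
opening: 0.0499
grip_force: 25.0
```

Request:
send_rows(targets=[[0.78, 0, 0, 0, 0], [0.78, 0, 0, 0, 0], [0.78, 0, 0, 0, 0], [0.78, 0, 0, 0.03, 0], [0.78, 0, 0, 0.04, 0]])

```text
time: 9.45
tool_pos: [0.5549, -0.0897, 0.0908]
tool_rot: [-3.139, 0.004, 0.282]
contact_force: [0.8, -0.1, -0.3]
opening: 0.0714
grip_force: 0.0
```

Request:
send_rows(targets=[[0.78, 0, 0, 0.01, 0], [0.78, 0.004, -0.034, 0, 0], [0.78, 0.003, -0.034, 0, 0], [0.78, 0.003, -0.033, 0, 0], [0.78, 0, 0, 0, 0]])

```text
time: 9.95
tool_pos: [0.5665, -0.195, 0.1015]
tool_rot: [3.14, -0.0, 0.278]
contact_force: [-0.6, -0.0, 0.1]
opening: 0.0715
grip_force: 0.0
```

Request:
send_rows(targets=[[0.78, 0, 0.001, -0.035, 0], [0.78, 0, 0, -0.035, 0], [0.78, 0, 0, -0.017, 0], [0.78, 0, 0, 0, 0], [0.78, 0, 0, 0, 0]])

```text
time: 10.45
tool_pos: [0.5664, -0.1897, 0.015]
tool_rot: [-3.141, 0.0, 0.282]
contact_force: [-0.2, 0.6, 0.7]
opening: 0.0713
grip_force: 0.0
```

Request:
send_rows(targets=[[0, 0, 0, 0, 0], [0, 0, 0, 0, 0], [0, 0, 0, 0, 0], [0, 0, 0, 0, 0], [0, 0, 0, 0, 0]])

```text
time: 10.95
tool_pos: [0.5667, -0.1901, 0.0157]
tool_rot: [3.141, -0.001, 0.282]
contact_force: [-0.7, 1.6, 6.1]
opening: 0.0498
grip_force: 25.0
```

Request:
send_rows(targets=[[0, 0, 0, 0.01, 0], [0, 0, 0, 0.02, 0], [0, 0, 0, 0.01, 0], [0, 0, 0, 0, 0], [0, 0, 0, 0, 0]])

```text
time: 11.45
tool_pos: [0.566, -0.19, 0.0544]
tool_rot: [-3.141, 0.0, 0.282]
contact_force: [-0.1, 0.1, -4.0]
opening: 0.0498
grip_force: 25.0
```

Request:
send_rows(targets=[[0, 0, 0, 0, 0]])

```text
time: 11.55
tool_pos: [0.5657, -0.1898, 0.0538]
tool_rot: [-3.14, 0.001, 0.282]
contact_force: [0.1, 0.5, -3.8]
opening: 0.0499
grip_force: 25.0
```

Request:
send_rows(targets=[[0, 0, 0, 0, 0]])

```text
time: 11.65
tool_pos: [0.5658, -0.1899, 0.0539]
tool_rot: [-3.141, 0.001, 0.282]
contact_force: [-0.1, 0.7, -4.9]
opening: 0.0498
grip_force: 25.0
```

Request:
send_rows(targets=[[0, 0, 0, 0, 0]])

```text
time: 11.75
tool_pos: [0.566, -0.19, 0.0541]
tool_rot: [-3.141, 0.001, 0.282]
contact_force: [-0.7, -0.2, -4.3]
opening: 0.0498
grip_force: 25.0
```

Middle case reads about -4.3 N, so it is the heavy one. I'll lift it and check the drawer.

Request:
send_rows(targets=[[0, 0, 0, 0.02, 0], [0, 0, 0, 0.04, 0], [0, 0, 0, 0.04, 0], [0, 0, 0, 0.03, 0], [0, 0, 0, 0, 0]], grip_force=35)

```text
time: 12.25
tool_pos: [0.5686, -0.1912, 0.1895]
tool_rot: [3.135, -0.007, 0.282]
contact_force: [0.9, 0.1, -4.5]
opening: 0.0492
grip_force: 35.0
```

Run:
```python
from h import *
p,d=read_camera("top");cv2.imwrite("pics/top1.png",p[:,:,::-1])
W=cloud("top",d);c,sn=np.cos(.0865),np.sin(.0865)
S=W[...,0]*c+W[...,1]*sn;T=-W[...,0]*sn+W[...,1]*c;Z=W[...,2]
a=(T>-.03)&(T<.3)&(S>.4)&(S<.7)
k=a&(Z>.076)&(Z<.088)&(S<.58)
print("panel S",np.percentile(S[k],[2,50,98]),"T",np.percentile(T[k],[1,99]),k.sum())
k=a&(Z>.015)&(Z<.03)
print("floor z",np.median(Z[k]),"S",np.percentile(S[k],[1,99]),"T",np.percentile(T[k],[1,99]))
k=a&(Z>.065)&(Z<.076);print("wall T",np.percentile(T[k],[2,20,80,98]))
k=a&(Z>.09)&(Z<.1);print("unit front S",np.percentile(S[k],1))
print(observe()["tool_pos"],observe()["tool_rot"])
```

```text
panel S [0.49338271 0.50084065 0.51377202] T [-0.00354909  0.26479952] 624
floor z 0.022064576962786592 S [0.51834964 0.67915355] T [0.00648895 0.25051194]
wall T [-0.00590281  0.00973702  0.25193645  0.25729573]
unit front S 0.6677258664048963
[ 0.56717347 -0.19051206  0.18632951] [ 3.13868505e+00 -3.09920506e-03  2.81867250e-01]
```

View pics/top1.png

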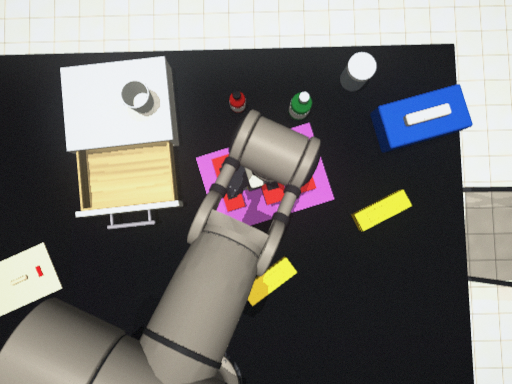

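Drawer open at (127,178), with its wooden floor visible and the cup unmoved. I'll carry the case over.

Request:
send_rows(targets=[[0, 0, 0.02, 0, 0.075], [0, 0, 0.034, 0, 0.125], [0, -0.001, 0.034, 0, 0.125], [0, 0, 0.034, 0, 0.125], [0, -0.001, 0.034, 0, 0.125]])

```text
time: 12.8
tool_pos: [0.5629, -0.0326, 0.1819]
tool_rot: [-3.138, 0.002, 0.862]
contact_force: [0.9, -0.2, -4.0]
opening: 0.0502
grip_force: 35.0
```

Request:
send_rows(targets=[[0, 0, 0.034, 0, 0.125], [0, -0.001, 0.034, 0, 0.125], [0, 0, 0.034, 0, 0.125], [0, -0.001, 0.034, 0, 0.125], [0, 0, 0.034, 0, 0.125]])

```text
time: 13.3
tool_pos: [0.5608, 0.1371, 0.1819]
tool_rot: [-3.137, 0.001, 1.487]
contact_force: [0.5, -0.5, -3.3]
opening: 0.0499
grip_force: 35.0
```

Request:
send_rows(targets=[[0, -0.001, 0.03, 0, 0.125], [0, 0, 0.015, 0, 0.05], [0, 0, 0, 0, 0], [0, 0, 0, 0, 0]])

```text
time: 13.7
tool_pos: [0.5608, 0.1801, 0.1833]
tool_rot: [-3.139, 0.001, 1.655]
contact_force: [-0.3, -0.2, -4.1]
opening: 0.0497
grip_force: 35.0
```

Now lower to about TCP z 0.035, a drop of 0.148.

Request:
send_rows(targets=[[0, 0, 0, -0.03, 0], [0, 0, 0, -0.04, 0], [0, 0, 0, -0.03, 0], [0, 0, 0, -0.02, 0], [0, 0, 0, 0, 0]])

```text
time: 14.2
tool_pos: [0.5592, 0.1787, 0.0613]
tool_rot: [-3.134, 0.001, 1.654]
contact_force: [-0.5, 0.0, -4.7]
opening: 0.0496
grip_force: 35.0
```

Request:
send_rows(targets=[[0, 0, 0, -0.014, 0], [0, 0, 0, -0.01, 0], [0, 0, 0, 0, 0], [0, 0, 0, 0, 0]])

```text
time: 14.6
tool_pos: [0.5615, 0.1808, 0.0411]
tool_rot: [3.141, -0.0, 1.657]
contact_force: [0.2, 0.1, -3.5]
opening: 0.0497
grip_force: 35.0
```

Request:
send_rows(targets=[[0, 0, 0, -0.004, 0], [0, 0, 0, -0.002, 0], [0, 0, 0, 0, 0], [0, 0, 0, 0, 0]])

```text
time: 15.0
tool_pos: [0.5614, 0.1809, 0.0349]
tool_rot: [3.141, 0.0, 1.657]
contact_force: [-0.4, -0.5, -4.8]
opening: 0.05
grip_force: 35.0
```

Request:
send_rows(targets=[[0, 0, 0, -0.001, 0], [0, 0, 0, 0, 0], [0, 0, 0, 0, 0]])

```text
time: 15.3
tool_pos: [0.562, 0.181, 0.0347]
tool_rot: [3.14, -0.0, 1.657]
contact_force: [-0.3, -1.0, 4.4]
opening: 0.0499
grip_force: 35.0
```

Request:
send_rows(targets=[[0, 0, 0, 0, 0]])

```text
time: 15.4
tool_pos: [0.562, 0.181, 0.0347]
tool_rot: [3.14, -0.0, 1.657]
contact_force: [-0.5, -0.2, 6.2]
opening: 0.0499
grip_force: 35.0
```

In contact with the floor. Release and retreat.

Request:
send_rows(targets=[[0.64, 0, 0, 0, 0], [0.64, 0, 0, 0, 0], [0.64, 0, 0, 0, 0], [0.64, 0, 0, 0.02, 0], [0.64, 0, 0, 0.04, 0]])

```text
time: 15.9
tool_pos: [0.5591, 0.1804, 0.0912]
tool_rot: [-3.134, 0.001, 1.657]
contact_force: [-0.5, 0.0, -0.0]
opening: 0.0586
grip_force: 0.0
```

Request:
send_rows(targets=[[0.64, 0, 0, 0.05, 0], [0.64, 0, 0, 0.05, 0], [0.64, -0.03, -0.03, 0.03, 0], [0.64, -0.03, -0.04, 0, 0], [0.64, -0.03, -0.04, 0, 0]])

```text
time: 16.4
tool_pos: [0.4717, 0.0713, 0.2234]
tool_rot: [3.139, 0.0, 1.658]
contact_force: [-0.2, -1.1, -0.6]
opening: 0.0588
grip_force: 0.0
```

Request:
send_rows(targets=[[0.64, -0.025, -0.04, 0, 0], [0.64, -0.02, -0.045, 0, 0], [0.64, 0, -0.045, 0, 0], [0.64, 0, -0.045, 0, 0], [0.64, 0, -0.045, 0, 0]])

```text
time: 16.9
tool_pos: [0.427, -0.1497, 0.2229]
tool_rot: [3.141, 0.0, 1.657]
contact_force: [0.8, 0.3, 0.5]
opening: 0.059
grip_force: 0.0
```

Request:
send_rows(targets=[[0.64, 0, -0.045, 0, 0], [0.64, 0, -0.045, 0, 0], [0.64, 0, -0.045, 0, 0], [0.64, 0, 0, 0, 0], [0.64, 0, 0, 0, 0]])

```text
time: 17.4
tool_pos: [0.427, -0.2834, 0.222]
tool_rot: [-3.141, -0.001, 1.655]
contact_force: [-0.1, 0.9, 0.9]
opening: 0.059
grip_force: 0.0
```

Run:
```python
from h import *
print(observe()["tool_pos"],observe()["time"])
I=[]
for n in("top","scene"):
    p,d=read_camera(n);H=hsv(p);W=cloud(n,d);I.append(p[:,:,::-1])
    red=(((H[...,0]<6)|(H[...,0]>174))&(H[...,1]>150)&(H[...,2]>60)).astype(np.uint8)
    for c in cv2.findContours(red,0,1)[0]:
        if cv2.contourArea(c)<150: continue
        m=np.zeros_like(red);cv2.drawContours(m,[c],-1,1,-1);m=(m>0)&(W[...,2]>.036)&(W[...,2]<.08)
        if m.sum()<20: continue
        P=W[m];A=np.linalg.lstsq(np.c_[P[:,:2]-P[:,:2].mean(0),np.ones(len(P))],P[:,2],rcond=None)[0]
        print(n,c.reshape(-1,2).mean(0).round(),"z",P[:,2].mean().round(4),"tilt",A[:2].round(3),rect(P))
cv2.imwrite("pics/end.png",cv2.resize(np.hstack(I),(800,300)))
```

```text
[ 0.42696737 -0.28337246  0.22200138] 17.4
top [128. 182.] z 0.0637 tilt [0.01  0.019] (array([559.2, 177.8]), array([ 50.4, 149.5]), np.float32(-1.483))
top [228. 183.] z 0.0454 tilt [-0.002  0.006] (array([554.5, -92.2]), array([ 48.3, 148.7]), np.float32(0.2822))
top [298. 163.] z 0.0457 tilt [-0.002  0.011] (array([ 601.8, -284.6]), array([ 50.7, 141.4]), np.float32(0.2775))
scene [273. 274.] z 0.0733 tilt [-0.115  0.071] (array([ 786.9, -119.6]), array([34.8, 42.7]), np.float32(1.3236))
scene [201. 226.] z 0.0458 tilt [-0.007  0.001] (array([ 603.3, -284.9]), array([ 47.6, 151.4]), np.float32(0.2745))
scene [270. 203.] z 0.0455 tilt [-0.014  0.028] (array([560. , -90.1]), array([ 48.9, 150.5]), np.float32(0.2787))
scene [366. 188.] z 0.0604 tilt [-0.237  0.002] (array([565. , 179.5]), array([ 51.6, 148.6]), np.float32(-1.4815))
```

View pics/end.png

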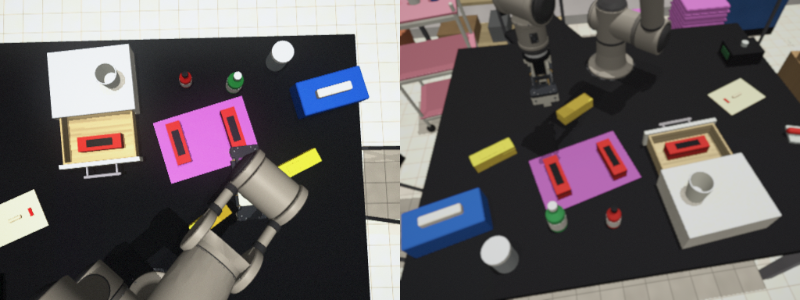

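The picture shows the heavy case lying lid up in the drawer at (100,143), its top at 0.064 m as it should be. Both empty cases are on the mat, the bottles and cup look unmoved, and the robot is clear.

```bash
python3 -c "
from cell import *
print(hand_in())"
```

```text
the job is handed in; nothing more can be done
None
```

I handed the job in at about 17.5 s: the middle case is the heavy one (about 4.3 N against 1.4 N for the left one; I didn't lift the right one) and lies flat, lid up, in the opened drawer, with the other two lid up on the mat and the bottles and cup untouched; the hand-in gave no verdict.

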